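# Lock the lint-filter housing with its T-key

## Robot

A 6-joint arm with a two-finger parallel gripper is mounted at the origin on the work surface. World frame = base frame: x ahead of the robot, y to its left, z up, the work surface at z = 0. Lengths are in m, angles in rad, forces in N, time in s.
With the tool pointing down it reaches from about 0.275 to 0.75 m from the base axis. Payload 10.2 kg.
Tool frame: the origin (TCP) lies at the very end of the fingers, on their centre line; the grasp point (between the pads) lies 19 mm behind it (grip_depth is the distance from the TCP to the grasp point, in m); z points along the fingers, y is the line along which they close (so a half turn about z gives the same grasp; the last joint's range is limited). The gripper opens to 88 mm and grips with 3 to 60 N. Pads are 18 mm wide; open, the fingers measure 123 mm over their backs; the gripper's body (75 mm by 187 mm) begins 45 mm behind the grasp point.
Start: joints at [0.912, 0.313, 1.498, -0, 1.331, -0.223], TCP at [0.222, 0.476, 0.206] pointing down, gripper open.
Joint ranges: [-2.94, 2.94], [-0.97, 2.17], [0.19, 2.56], [-1.23, 4.37], [0.02, 3.11], [-2.88, 2.88]. Speed limits (rad/s): [2.39, 2.39, 3.01, 3.14, 3.14, 3.14].

## Interface

Orientations are given as [roll, pitch, yaw] about the fixed x, y, z axes, in that order (R = Rz(yaw) Ry(pitch) Rx(roll)).
In Python, from bench import * gives the robot as it stands.
- The arm moves only by the tool play_rows, never from a script. Its argument "plan" is a list of rows, each an object of numbers: "x", "y", "z": the shift along the world's x, y, z in cm; "twist": the turn about the world's z in rad; "gripper": the closure, from 0 (fully open) to 1 (shut). A call has 1 to 5 rows; each row shifts and turns the commanded pose from where the row before left it; what a row does not reach is not made up. A row lasts 1/10 s, in which the tool goes at most 50 mm and 8.59 degrees, less where a joint would pass 70% of its speed; a pose out of reach is approached as far as the arm can. A call is refused whole if a number of a shift passes 5 or a number of a turn 0.15, either way. A call with a gripper value outside its range is refused whole. The fingers move at their own pace and stop on an object; "newtons" is the grip in N (left out, the last holds). Time passes only in rows, so rows that do not move let the fingers close. It gives the time, the measured TCP pose, the force, the opening and the grip force at its end, in the units of the state.
- get_obs(): the state, without advancing time (a new reading comes with each control period).
- camera(name): name is "scene" or "top" or "wrist"; returns a dict with "color" (480x640x3 uint8, red, green, blue), "depth" (480x640 float32, m along the optical axis (not along the pixel's ray), 0 where there is no reading), "intrinsics" (3x3 intrinsics, pixels), "eye" and "rotation" of the camera in the world. Camera axes: x right, y up, looking along -z (the intrinsics and any distortion apply to the point x, -y, -z); pixel columns grow to the right and rows downward; lengths in m; the calibration is good to about 2 mm. A picture is of the moment at which its call begins.
- close_job(): hands the job in; it is judged then, once.
Trained networks look in a picture, given as the dict that the camera call returned (one of the last four; its "shot" number tells which), for a name from the list of things; names that differ only in an ending like _2 or _b are one class to them, and where a whole thing is asked for, a point or a joint stands for the part that bears it (a point fixed in the world has none). Each returns a list of dicts, best first, with "p" (0 to 1); they miss things now and then, are a little off and sometimes report something else, mostly with a low value. They report only what shows in the picture. A call takes as long as a camera call. They do not tell look-alikes from the thing itself.
- trace(picture, target): "pixels" (480x640 bool, what is visible of it) and "location" ([column, row] in pixels, amid what is visible of it).
- place_of(picture, target): "location" ([column, row] in pixels: a listed point, or the origin of a listed thing).
The state is a dict: "time_s": time; "joints": joint angles; "dq": joint speeds; "joint_efforts": joint torques, N m; "position": TCP position; "orientation": TCP orientation; "ft_force": force on the tool from outside, world axes, zero at the start; "wrist_torque": the same for the moment, N m; "width": finger opening in m; "grasp_force": force on a finger pad.
Only numpy, scipy, OpenCV 4.12 (cv2) and the standard library are available. Lean on these libraries where they do the work, as an engineer would, in place of code of your own. Each camera call takes 0.05 s, during which the arm holds its last target. There are 200 camera calls.

## Task

Lock the dryer's lint-filter housing: lift the T-key out of its parking collar, find the keeper-plate slot with its foot and pass the foot down through it, push it down against the spring, turn it a quarter turn clockwise (seen from above) and let it rise so that it is held crosswise in the plate. Use a light touch: the housing must never be pressed with more than 35 N, leave the other things on the counter alone, and let go of the key at the end.

Things in the scene. Friction and masses are not known exactly. Their poses are not given: they have to be found in the camera images.
- housing: White plastic lint-filter housing fixed to the counter, 180 (x) x 140 (y) mm, lid top 65 mm high. Origin: centre of its underside, z up. On the lid, between two low grey guide strips along y (at x = +-50 mm, flush with the plate), lies an aluminium keeper plate, 90 (x) x 84 (y) x 5 mm, with a through slot in its middle.
- plate_mid (a point): Middle of the keeper plate's float, at plate-top height (70 mm above housing origin), axes as housing. Slot: 35 mm along x, 11 mm along y, square-edged, at x = 0; but the plate stands anywhere up to 12 mm either way along y. That shift is NOT in the measured poses: see it or feel for it. Friction holds it against 15 N sideways; a gasket under it yields 1 mm at 12 N, 2.5 mm at most.
- turn_level (a point): 18.5 mm under the plate top: level for the foot's underside while turning (17 to 20 works; at 20 the collar meets the plate). A spring pusher, its face 9 mm under the plate top, fills the slot below: it resists with 4 N at first, 8 N here. Inner stops allow only a clockwise quarter turn seen from above, from foot along slot (x) to across (y), 5 degrees play.
- lock_level (a point): 11 mm under the plate top: where the foot's underside ends when locked. A blind notch in the plate's underside, 12 mm wide, running along housing y, takes the crosswise foot as the spring lifts it from the turning level; the collar then stands 9 mm clear of the plate. Axes as housing; like the slot, it shifts with the plate along y.
- tkey: T-key, about 70 g, same after a half turn about z. Origin: centre of its foot's underside, z up the shank. Steel foot bar 32 (x) x 8 (y) x 6 mm high; shank 7 mm thick up to z = 20; grey collar disc 46 mm wide, z 20 to 24; flat grip wing 40 (x) x 12 (y) mm, z 24 to 58, parallel to the foot bar. At the start it hangs upright by its collar in the parking collar.
- stand: White parking collar fixed to the counter: upright tube, 54 mm outside and 37 mm inside diameter, 30 mm high. Origin: centre of its underside. Housing and stand may be on either side.
- detergent: White detergent bottle with a blue cap, 72 mm in diameter, 190 mm tall, origin at the centre of its underside. Leave alone.
- jar: Glass jar with a steel lid, 64 mm in diameter, 85 mm tall, origin at the centre of its underside. Leave alone.
- screwdriver: Screwdriver with a black handle, 190 mm long, lying along its x, origin at its underside. Leave alone.
Mind the look-alikes: they are no part of the job. What is shaped like the tkey but blue, pink or purple is not meant.

How it is judged:
By the outcome, as a careful person would: the job done as asked, in the order asked, and still so for the second after the job is handed in, with the robot touching nothing.
It also fails if it takes over 67 s, if anything falls off the work surface, if the arm or the gripper's body presses on something with over 40 N, if the wrist force passes 120 N, or if a joint passes its speed limit or range.

## Working session

There is one attempt and no reset: what is moved stays moved. The work goes in short steps, Python scripts to look and compute and a tool call to move; the robot and the scene stay as the last step left them, time stands still between calls to the robot, and variables do not carry over. Pictures are saved under pics/ and viewed, at most 10 in all, crops included, and the job is handed in when it is done.

Besides the shell and the picture viewer there is one more tool, called as name([rows], argument=value, ...), one row to a line, values as JSON. play_rows: Moves the arm, as the interface text tells. Its arguments: {"type":"object","properties":{"plan":{"type":"array"},"newtons":{"type":"number"}},"required":["plan"]}

```bash
mkdir -p pics; cat > h.py <<'E'
from bench import *
import numpy as np, cv2
def save(p,n,crop=None,s=1):
    c=p["color"][:,:,::-1]
    if crop: x0,y0,x1,y1=crop; c=c[y0:y1,x0:x1]
    c=cv2.resize(c,None,fx=s,fy=s,interpolation=cv2.INTER_CUBIC) if s!=1 else c
    cv2.imwrite("pics/"+n,c)
def ray(p,px):
    K=p["intrinsics"]; d=np.array([(px[0]-K[0,2])/K[0,0],-(px[1]-K[1,2])/K[1,1],-1.])
    return np.array(p["eye"]),np.array(p["rotation"])@d
def atz(p,px,z):
    e,d=ray(p,px); return e+d*(z-e[2])/d[2]
def dep(p,px):
    e,d=ray(p,px); return e+d*p["depth"][int(px[1]),int(px[0])]
def tri(p,a,q,b):
    e1,d1=ray(p,a); e2,d2=ray(q,b)
    s=np.linalg.lstsq(np.c_[d1,-d2],e2-e1,rcond=None)[0]
    A=e1+s[0]*d1;B=e2+s[1]*d2
    return (A+B)/2,np.linalg.norm(A-B)
E
python3 - <<'E'
from h import *
P={n:camera(n) for n in("scene","top")}
save(P["scene"],"s1.png");save(P["top"],"t1.png")
for n,p in P.items():
    print(n,p["eye"],p["intrinsics"][0],[k for k in p])
    for t in("housing","tkey","stand","plate_mid"):
        for r in place_of(p,t)[:4]:
            l=r["location"]; print(t,round(r["p"],2),np.round(l,1),np.round(dep(p,l),3) if 0<=l[0]<640 and 0<=l[1]<480 else"")
print(get_obs())
E
```

```text
scene [ 1.19609247 -0.05465359  0.91750512] [589.01500772   0.         311.77005674] ['color', 'depth', 'intrinsics', 'eye', 'rotation', 'shot']
housing 0.66 [143.8 252.9] [-0.337 -1.588 -0.616]
tkey 0.94 [327.9 225.2] [-0.237 -1.488 -0.516]
tkey 0.78 [337.9 271.3] [-0.181 -1.432 -0.46 ]
tkey 0.7 [276.7 233. ] [-0.309 -1.559 -0.587]
tkey 0.68 [315.9 196. ] [-0.339 -1.59  -0.618]
stand 0.63 [324.1 229.5] [-0.244 -1.494 -0.522]
stand 0.36 [138.5 231.3] [-0.38  -1.631 -0.659]
stand 0.24 [393.6 301.2] [-0.076 -1.327 -0.355]
plate_mid 0.58 [137.1 227.4] [-0.4   -1.651 -0.679]
top [0.48986501 0.10330369 1.08062249] [541.05936966   0.         321.4545275 ] ['color', 'depth', 'intrinsics', 'eye', 'rotation', 'shot']
housing 0.76 [482.6 290.7] [2.106 1.72  2.697]
housing 0.57 [170.4 268.8] [1.947 1.561 2.538]
tkey 0.94 [314.3 274.2] [2.126 1.739 2.717]
tkey 0.92 [308.6 225.4] [2.107 1.72  2.698]
tkey 0.8 [309.7 320.5] [2.067 1.681 2.658]
tkey 0.62 [352.4 281.5] [2.143 1.756 2.733]
stand 0.54 [309.8 271.6] [2.066 1.68  2.657]
plate_mid 0.67 [495. 286.] [2.114 1.727 2.705]
{'time_s': 0.5, 'joints': array([ 9.11593653e-01,  3.12920048e-01,  1.49774143e+00, -4.33170324e-06,
        1.33098419e+00, -2.23376409e-01]), 'dq': array([-1.63489303e-03, -1.07946064e-03, -8.14226689e-04, -9.74408012e-04,
       -1.04822117e-03, -5.01751559e-05]), 'joint_efforts': array([-3.94158560e-04, -4.01882708e+01, -2.52290064e+01,  6.94001536e-02,
        3.22186912e-02, -2.96023813e-06]), 'position': array([0.22163038, 0.47591784, 0.2061943 ]), 'orientation': array([-3.14154003e+00, -7.63947511e-06,  2.70576742e+00]), 'ft_force': array([-0.27972053,  0.21813382,  0.27716393]), 'wrist_torque': array([-0.03883463, -0.00055176, -0.00881373]), 'grasp_force': 0.0, 'width': 0.08849070966675518}
```

View pics/s1.png

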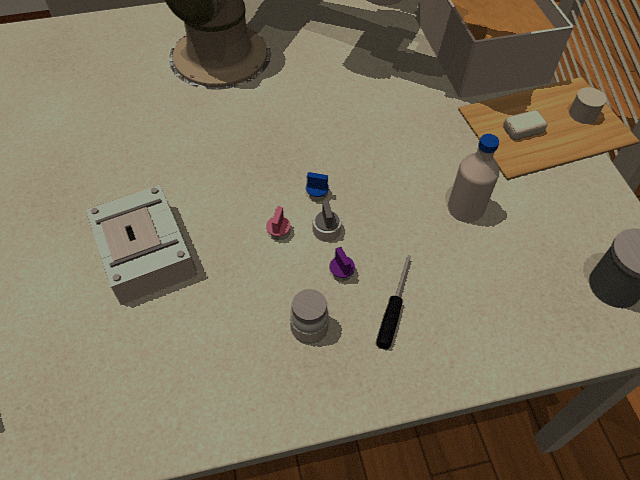

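View pics/t1.png

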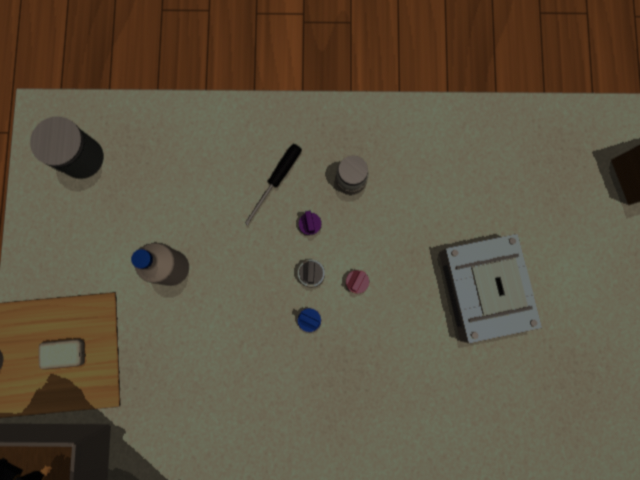

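Candidates for the key are grey in the collar (scene 327,222; top 311,272), pink (279,228), blue (317,186) and purple (343,265). I choose the grey one, which hangs in the white collar. The housing is at scene (140,240), top (492,288). `rotation` seems to be RPY, so I'll fix that and measure.

```bash
python3 - <<'E'
s=open('h.py').read()
s=s.replace('np.array(p["rotation"])@d','rot(p)@d').replace('def ray','''from scipy.spatial.transform import Rotation as R
def rot(p):
    r=np.array(p["rotation"]); return r if r.shape==(3,3) else R.from_euler("xyz",r).as_matrix()
def ray''')
open('h.py','w').write(s)
E
python3 - <<'E'
from h import *
P={n:camera(n) for n in("scene","top")}
for n,p in P.items():
    print(n,np.shape(p["rotation"]),np.round(p["rotation"],3))
    for t in("housing","tkey","stand","plate_mid","turn_level"):
        for r in place_of(p,t)[:4]:
            l=r["location"]; print(t,round(r["p"],2),np.round(l,1),np.round(dep(p,l),3))
s,t=P["scene"],P["top"]
for n,a,b in(("slot",(130,233),(500,286)),("keytop",(327,205),(313,272))): print(n,tri(s,a,t,b),dep(s,a),dep(t,b))
# top-camera point cloud: housing lid & key wing
v,u=np.mgrid[0:480,0:640]; 
pts=np.array([dep(t,(x,y)) for y in range(220,360) for x in range(280,560)])
lid=pts[(pts[:,2]>.05)&(pts[:,2]<.09)&(pts[:,1]<-.1)]
r=cv2.minAreaRect((lid[:,:2]*1000).astype(np.float32)); print("lid",r,np.percentile(lid[:,2],[5,50,95]))
key=pts[(pts[:,2]>.05)&(np.hypot(pts[:,0]-dep(t,(311,272))[0],pts[:,1]-dep(t,(311,272))[1])<.04)]
print(len(key),key.mean(0),key.max(0),cv2.minAreaRect((key[:,:2]*1000).astype(np.float32)))
save(t,"c1.png",(270,180,550,360),2.8)
E
```

```text
scene (3,) [ 0.603 -0.003  1.341]
housing 0.63 [143.5 252.9] [ 0.587 -0.207  0.07 ]
tkey 0.91 [280.3 233.9] [0.567 0.035 0.022]
tkey 0.88 [317.  194.9] [0.492 0.124 0.022]
tkey 0.87 [325.6 226.8] [0.577 0.12  0.032]
tkey 0.84 [341.3 270.5] [0.672 0.125 0.025]
stand 0.92 [323.1 231.6] [0.586 0.113 0.031]
plate_mid 0.57 [136.3 229.6] [ 0.532 -0.216  0.067]
turn_level 0.64 [136.5 237.1] [ 0.55  -0.216  0.07 ]
top (3,) [ 1.420e-01 -1.000e-03 -1.563e+00]
housing 0.58 [484.2 287.6] [ 0.537 -0.201  0.069]
tkey 0.96 [307.2 321.7] [0.471 0.129 0.056]
tkey 0.88 [307.6 225.5] [0.654 0.13  0.054]
tkey 0.74 [312.7 272.8] [0.562 0.119 0.069]
stand 0.42 [310.9 271.9] [0.563 0.123 0.072]
plate_mid 0.67 [495.2 289.2] [ 0.534 -0.22   0.071]
turn_level 0.93 [490.3 287. ] [ 0.538 -0.212  0.07 ]
slot (array([ 0.53993763, -0.22776136,  0.07198951]), np.float64(0.0025145479850772782)) [ 0.53112957 -0.2289331   0.06001621] [ 0.54031046 -0.23263576  0.06117262]
keytop (array([0.56317228, 0.12147314, 0.07951876]), np.float64(0.005979924970342601)) [0.5563202  0.12651694 0.06960849] [0.56344933 0.11877195 0.06599036]
lid ((536.822509765625, -217.87747192382812), (180.34771728515625, 143.1730194091797), 12.061836242675781) [0.06167241 0.06618003 0.07196744]
141 [0.5639653  0.1234193  0.06724032] [0.58433483 0.12990878 0.07264761] ((564.54443359375, 123.57555389404297), (11.626982688903809, 39.978546142578125), 87.20556640625)
```

View pics/c1.png

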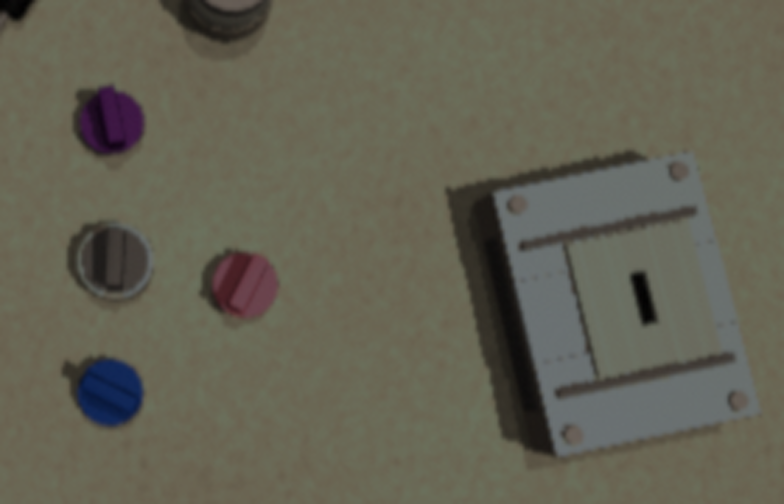

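The crop shows the grey key in the white collar at crop (115,258), wing nearly along world x, and the slot at (643,298), so the choice stands. I'll move above the key.

play_rows([
  {"x": 3.4,"y": -3.5,"twist": 0.04,"gripper": 0.4},
  {"x": 3.4,"y": -3.5,"twist": 0.04,"gripper": 0.4},
  {"x": 3.4,"y": -3.5,"twist": 0.04,"gripper": 0.4},
  {"x": 3.4,"y": -3.5,"twist": 0.04,"gripper": 0.4},
  {"x": 3.4,"y": -3.5,"twist": 0.04,"gripper": 0.4},
])

```text
$.plan[0]: bad value
```

play_rows([
  {"x": 3.4,"y": -3.5,"twist": 0.04,"gripper": 0.4},
  {"x": 3.4,"y": -3.5,"twist": 0.04,"gripper": 0.4},
  {"x": 3.4,"y": -3.5,"twist": 0.04,"gripper": 0.4},
  {"x": 3.4,"y": -3.5,"twist": 0.04,"gripper": 0.4},
  {"gripper": 0.4},
])

```text
$.plan[0]: bad value
```

```bash
python3 - <<'E'
from h import *
o=get_obs();print(o["time_s"],o["position"],o["orientation"],o["width"],o["joints"])
p=camera("wrist");save(p,"w1.png");print(p["eye"],p["rotation"],p["intrinsics"])
for t in("tkey","stand"):
    for r in place_of(p,t)[:4]:
        l=r["location"]; print(t,round(r["p"],2),np.round(l,1),atz(p,l,.01 if t=="tkey" else 0))
E
```

```text
1.1 [0.22164727 0.4759131  0.20620186] [-3.14153113e+00 -1.58717050e-05  2.70574813e+00] 0.0879687287093265 [ 9.11558581e-01  3.12926085e-01  1.49771318e+00  1.90156402e-06
  1.33101690e+00 -2.23393676e-01]
[0.14584602 0.51116156 0.38473791] [-3.25407539e-01  9.45833693e-04  1.13540109e+00] [[381.17234696   0.         322.15234859]
 [  0.         381.17234696 241.06220374]
 [  0.           0.           1.        ]]
tkey 0.75 [163.7 474.5] [0.46524359 0.13353017 0.01      ]
```

View pics/w1.png

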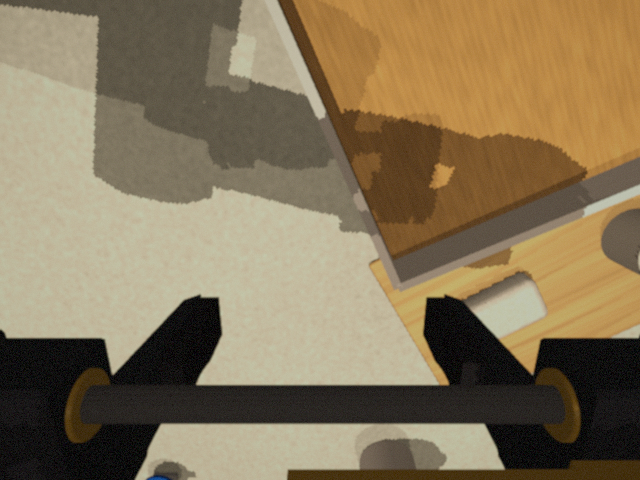

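The picture shows the arm still at the start over the box corner, because the move was refused. I'll give every field, rising a little while leaving.

play_rows([
  {"x": 0,"y": 0,"z": 3,"twist": 0,"gripper": 0.4},
  {"x": 3.4,"y": -3.5,"z": 0,"twist": 0.04,"gripper": 0.4},
  {"x": 3.4,"y": -3.5,"z": 0,"twist": 0.04,"gripper": 0.4},
  {"x": 3.4,"y": -3.5,"z": 0,"twist": 0.04,"gripper": 0.4},
  {"x": 3.4,"y": -3.5,"z": 0,"twist": 0.04,"gripper": 0.4},
])

```text
time_s: 1.75
position: [0.3586, 0.3345, 0.2364]
orientation: [3.141, 0.0, 2.868]
ft_force: [1.2, 0.6, -0.4]
width: 0.0532
grasp_force: 0.0
```

play_rows([
  {"x": 3.4,"y": -3.5,"z": 0,"twist": 0.04,"gripper": 0.4},
  {"x": 3.4,"y": -3.5,"z": 0,"twist": 0.04,"gripper": 0.4},
  {"x": 3.4,"y": -3.5,"z": 0,"twist": 0.04,"gripper": 0.4},
  {"x": 3.4,"y": -3.5,"z": 0,"twist": 0.05,"gripper": 0.4},
  {"x": 3.4,"y": -3.5,"z": -3,"twist": 0.055,"gripper": 0.4},
])

```text
time_s: 2.25
position: [0.5262, 0.1635, 0.2124]
orientation: [3.141, 0.006, 3.092]
ft_force: [0.8, -0.1, -0.4]
width: 0.0528
grasp_force: 0.0
```

```bash
python3 - <<'E'
from h import *
o=get_obs();print(o["time_s"],o["position"],o["orientation"],o["width"],o["joints"])
p=camera("wrist");save(p,"w2.png");print(p["eye"],p["rotation"])
for t in("tkey","stand"):
    for r in place_of(p,t)[:4]:
        l=r["location"]; print(t,round(r["p"],2),np.round(l,1),atz(p,l,.01 if t=="tkey" else 0))
m=p["depth"]; pts=np.array([dep(p,(x,y)) for y in range(0,480,2) for x in range(0,640,2)])
k=pts[(pts[:,2]>.05)&(pts[:,2]<.08)&(np.hypot(pts[:,0]-.564,pts[:,1]-.1235)<.04)]
print(len(k),k.mean(0),k.max(0),cv2.minAreaRect((k[:,:2]*1000).astype(np.float32)))
E
```

```text
2.25 [0.52615621 0.16349038 0.21244687] [3.14078222 0.00636065 3.09211102] 0.05280819697845952 [ 8.86242884e-02  3.62090436e-01  1.41324578e+00 -7.45784139e-05
  1.35984479e+00 -1.43267760e+00]
[0.44152439 0.1675654  0.39044189] [-3.31427012e-01  8.48881396e-05  1.52171592e+00]
tkey 0.89 [282.2 147.2] [0.47390104 0.12701908 0.01      ]
tkey 0.68 [199.9 220.5] [0.54356267 0.03567582 0.01      ]
tkey 0.55 [300.  312.3] [0.65594246 0.13198107 0.01      ]
stand 0.64 [290.4 232.6] [0.5644367  0.12731775 0.        ]
166 [0.56188917 0.12592288 0.06609461] [0.58301781 0.13146139 0.07060405] ((563.434326171875, 125.13832092285156), (11.887125015258789, 39.26568603515625), 87.94105529785156)
```

View pics/w2.png

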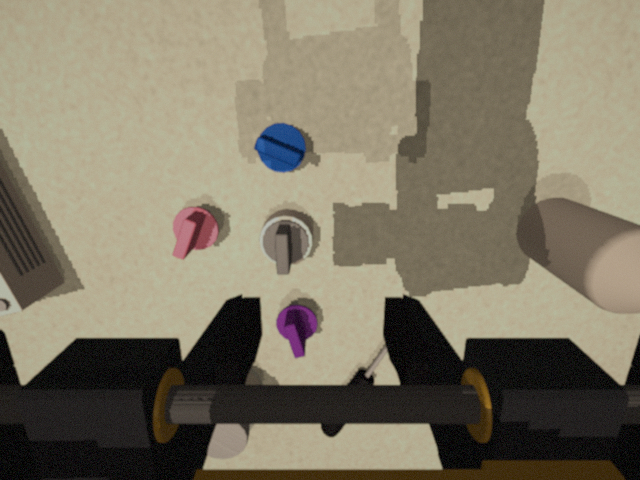

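The wrist view shows the grey key in its white collar at (287,240), pink at (196,230), blue at (282,147) and purple at (297,323). The key is at about (0.564, 0.1245) with its top at 0.068, as expected. I'll go above it.

play_rows([
  {"x": 1.82,"y": -1.82,"z": -2,"twist": 0.003,"gripper": 0.4},
  {"x": 1.82,"y": -1.82,"z": -4,"twist": 0,"gripper": 0.4},
  {"x": 0,"y": 0,"z": 0,"twist": 0,"gripper": 0.4},
  {"x": 0,"y": 0,"z": 0,"twist": 0,"gripper": 0.4},
])

```text
time_s: 2.8
position: [0.5593, 0.13, 0.1508]
orientation: [3.141, -0.0, 3.094]
ft_force: [-1.6, -0.5, 0.7]
width: 0.0529
grasp_force: 0.0
```

```bash
python3 - <<'E'
from h import *
o=get_obs();print(o["time_s"],o["position"],o["orientation"],o["width"],o["joints"])
p=camera("wrist");print(p["eye"],p["rotation"])
for t in("tkey","stand"):
    for r in place_of(p,t)[:4]:
        l=r["location"]; print(t,round(r["p"],2),np.round(l,1),atz(p,l,.01 if t=="tkey" else 0))
pts=np.array([dep(p,(x,y)) for y in range(0,480) for x in range(200,440)])
k=pts[(pts[:,2]>.055)&(pts[:,2]<.08)&(np.hypot(pts[:,0]-.564,pts[:,1]-.1245)<.03)]
print(len(k),k.mean(0),np.percentile(k,95,axis=0),cv2.minAreaRect((k[:,:2]*1000).astype(np.float32)))
s=pts[(pts[:,2]>.024)&(pts[:,2]<.04)&(np.hypot(pts[:,0]-.564,pts[:,1]-.1245)<.04)]
print(len(s),cv2.minEnclosingCircle((s[:,:2]*1000).astype(np.float32)))
E
```

```text
2.8 [0.55927354 0.12996607 0.15084602] [ 3.14125742e+00 -1.69065542e-04  3.09398233e+00] 0.052922485983779674 [ 2.41960232e-02  4.66188591e-01  1.42483699e+00  3.65037924e-04
  1.25071167e+00 -1.49910483e+00]
[0.47581052 0.13390674 0.32937887] [-3.24854550e-01  5.80521172e-04  1.52356810e+00]
tkey 0.89 [212.1 205.3] [0.54649793 0.03593862 0.01      ]
tkey 0.74 [325.5 315.8] [0.65796382 0.12828449 0.01      ]
tkey 0.73 [316.7 217.8] [0.56178079 0.12492908 0.01      ]
tkey 0.67 [313.2 109.2] [0.47285181 0.12676387 0.01      ]
907 [0.56207382 0.12508814 0.06738238] [0.58093573 0.1303785  0.06911722] ((563.7876586914062, 124.94490814208984), (12.012539863586426, 40.024349212646484), 88.10370635986328)
2413 ((564.0674438476562, 125.04340362548828), 27.029428482055664)
```

The key is at (0.5638, 0.1250), top 0.068, wing yaw 178.1°. The stand ring measures 54.06 mm, which checks out. I'll descend.

play_rows([
  {"x": 0.45,"y": -0.5,"z": 0,"twist": 0.0145,"gripper": 0.4},
  {"x": 0,"y": 0,"z": -3.5,"twist": 0,"gripper": 0.4},
  {"x": 0,"y": 0,"z": -3.5,"twist": 0,"gripper": 0.4},
  {"x": 0,"y": 0,"z": 0,"twist": 0,"gripper": 0.4},
])

```text
time_s: 3.35
position: [0.5621, 0.124, 0.0769]
orientation: [-3.141, -0.007, 3.109]
ft_force: [0.1, 0.5, -0.0]
width: 0.0527
grasp_force: 0.0
```

play_rows([
  {"x": 0,"y": 0,"z": 0,"twist": 0,"gripper": 0.4},
  {"x": 0,"y": 0,"z": -2,"twist": 0,"gripper": 0.4},
  {"x": 0,"y": 0,"z": 0,"twist": 0,"gripper": 0.4},
  {"x": 0,"y": 0,"z": 0,"twist": 0,"gripper": 0.4},
])

```text
time_s: 3.75
position: [0.565, 0.124, 0.0619]
orientation: [3.141, 0.002, 3.108]
ft_force: [1.2, 0.1, 0.5]
width: 0.0528
grasp_force: 0.0
```

play_rows([
  {"x": -0.12,"y": 0.1,"z": -1.2,"twist": 0,"gripper": 0.4},
  {"x": 0,"y": 0,"z": -1,"twist": 0,"gripper": 0.4},
  {"x": 0,"y": 0,"z": 0,"twist": 0,"gripper": 0.4},
  {"x": 0,"y": 0,"z": 0,"twist": 0,"gripper": 0.4},
  {"x": 0,"y": 0,"z": 0,"twist": 0,"gripper": 0.4},
])

```text
time_s: 4.25
position: [0.5632, 0.125, 0.0383]
orientation: [3.142, 0.0, 3.108]
ft_force: [-0.6, -0.0, -0.1]
width: 0.0528
grasp_force: 0.0
```

play_rows([
  {"x": 0,"y": 0,"z": 0,"twist": 0,"gripper": 1},
  {"x": 0,"y": 0,"z": 0,"twist": 0,"gripper": 1},
  {"x": 0,"y": 0,"z": 0,"twist": 0,"gripper": 1},
  {"x": 0,"y": 0,"z": 0,"twist": 0,"gripper": 1},
  {"x": 0,"y": 0,"z": 0,"twist": 0,"gripper": 1},
], newtons=45)

```text
time_s: 4.75
position: [0.563, 0.125, 0.0381]
orientation: [3.142, -0.0, 3.108]
ft_force: [0.1, 0.1, -0.3]
width: 0.0146
grasp_force: 0.0
```

play_rows([
  {"x": 0,"y": 0,"z": 0,"twist": 0,"gripper": 1},
  {"x": 0,"y": 0,"z": 0,"twist": 0,"gripper": 1},
  {"x": 0,"y": 0,"z": 1,"twist": 0,"gripper": 1},
  {"x": 0,"y": 0,"z": 2,"twist": 0,"gripper": 1},
  {"x": 0,"y": 0,"z": 2,"twist": 0,"gripper": 1},
])

```text
time_s: 5.25
position: [0.563, 0.125, 0.0893]
orientation: [3.142, 0.0, 3.108]
ft_force: [-0.0, -1.0, 0.7]
width: 0.0004
grasp_force: 0.0
```

The fingers shut on nothing, so I'll look.

```bash
python3 - <<'E'
from h import *
o=get_obs();print(o["time_s"],o["position"],o["width"],o["grasp_force"],o["ft_force"])
p=camera("scene");q=camera("wrist")
a=cv2.resize(p["color"][140:300,230:430,::-1],(400,320)); b=cv2.resize(q["color"][:,:,::-1],(400,320))
cv2.imwrite("pics/m1.png",np.hstack([a,b]))
E
```

```text
5.25 [0.56300273 0.12498835 0.08925825] 0.0004294339537439937 0.0 [-0.03525489 -1.04255657  0.72193663]
```

View pics/m1.png

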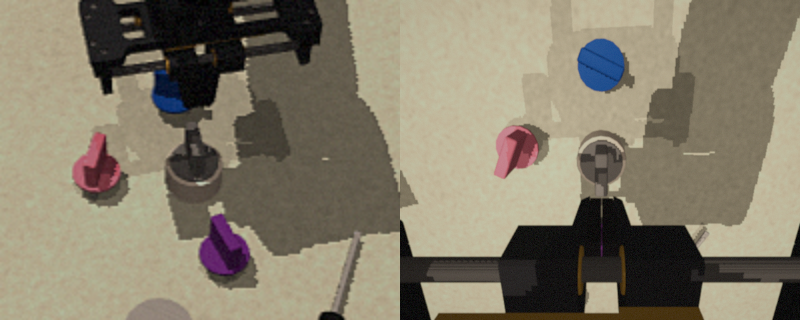

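The right half (wrist) shows the key still in the collar, at (601,165) of the composite. I lifted before the fingers had gripped. I'll reopen, re-measure, and wait for the grip this time.

play_rows([
  {"x": 0,"y": 0,"z": 0,"twist": 0,"gripper": 0.4},
  {"x": 0,"y": 0,"z": 0,"twist": 0,"gripper": 0.4},
  {"x": 0,"y": 0,"z": 0,"twist": 0,"gripper": 0.4},
  {"x": 0,"y": 0,"z": 0,"twist": 0,"gripper": 0.4},
  {"x": 0,"y": 0,"z": 0,"twist": 0,"gripper": 0.4},
])

```text
time_s: 5.85
position: [0.5628, 0.125, 0.0876]
orientation: [-3.142, -0.001, 3.108]
ft_force: [-0.3, 1.0, -0.2]
width: 0.0382
grasp_force: 0.0
```

```bash
cat > key.py <<'E'
from h import *
o=get_obs();print(o["time_s"],o["position"],o["orientation"],o["width"])
p=camera("wrist")
pts=np.array([dep(p,(x,y)) for y in range(0,480) for x in range(200,440)])
d=np.hypot(pts[:,0]-.564,pts[:,1]-.125)
k=pts[(pts[:,2]>.055)&(pts[:,2]<.08)&(d<.03)]
print(len(k),k.mean(0),np.percentile(k,95,axis=0),cv2.minAreaRect((k[:,:2]*1000).astype(np.float32)))
s=pts[(pts[:,2]>.024)&(pts[:,2]<.045)&(d<.045)]
print(len(s),cv2.minEnclosingCircle((s[:,:2]*1000).astype(np.float32)))
c=pts[(pts[:,2]>.020)&(pts[:,2]<.05)&(d<.02)]
print("collar z",np.percentile(c[:,2],[5,25,50,75,95]))
E
python3 key.py
```

```text
5.85 [0.56283449 0.12495561 0.0876439 ] [-3.14151670e+00 -7.41595097e-04  3.10832439e+00] 0.03818958345376606
1487 [0.56107977 0.12500111 0.06724854] [0.5803437  0.13035925 0.06891892] ((563.3810424804688, 124.9702377319336), (12.01366901397705, 39.59835433959961), 87.95872497558594)
3679 ((563.7923583984375, 124.9437484741211), 26.897775650024414)
collar z [0.03308571 0.03373179 0.03415727 0.03461617 0.03548819]
```

play_rows([
  {"x": 0.05,"y": 0,"z": -2,"twist": 0,"gripper": 0.4},
  {"x": 0,"y": 0,"z": -2,"twist": 0,"gripper": 0.4},
  {"x": 0,"y": 0,"z": -1,"twist": 0,"gripper": 0.4},
  {"x": 0,"y": 0,"z": 0,"twist": 0,"gripper": 0.4},
  {"x": 0,"y": 0,"z": 0,"twist": 0,"gripper": 0.4},
])

```text
time_s: 6.4
position: [0.5639, 0.125, 0.0387]
orientation: [3.142, 0.001, 3.108]
ft_force: [0.6, 0.9, 1.0]
width: 0.0528
grasp_force: 0.0
```

play_rows([
  {"x": 0,"y": 0,"z": 0,"twist": 0,"gripper": 1},
  {"x": 0,"y": 0,"z": 0,"twist": 0,"gripper": 1},
  {"x": 0,"y": 0,"z": 0,"twist": 0,"gripper": 1},
  {"x": 0,"y": 0,"z": 0,"twist": 0,"gripper": 1},
  {"x": 0,"y": 0,"z": 0,"twist": 0,"gripper": 1},
], newtons=45)

```text
time_s: 6.9
position: [0.5635, 0.125, 0.0381]
orientation: [3.142, 0.0, 3.108]
ft_force: [0.5, -0.6, -1.2]
width: 0.015
grasp_force: 0.0
```

play_rows([
  {"x": 0,"y": 0,"z": 0,"twist": 0,"gripper": 1},
  {"x": 0,"y": 0,"z": 0,"twist": 0,"gripper": 1},
  {"x": 0,"y": 0,"z": 0,"twist": 0,"gripper": 1},
])

```text
time_s: 7.2
position: [0.5635, 0.125, 0.038]
orientation: [-3.142, -0.0, 3.108]
ft_force: [-0.2, -0.8, 0.2]
width: 0.0007
grasp_force: 0.0
```

Again nothing between the fingers, so I'll look now with them down.

```bash
python3 - <<'E'
from h import *
o=get_obs();print(o["time_s"],o["position"],o["width"],o["grasp_force"],o["joints"])
p=camera("scene");q=camera("wrist");t=camera("top")
def proj(p,X):
    c=rot(p).T@(np.array(X)-p["eye"]); K=p["intrinsics"]; return K[0,2]-K[0,0]*c[0]/c[2],K[1,2]+K[1,1]*c[1]/c[2]
for n,c in(("scene",p),("wrist",q),("top",t)): print(n,"tcp px",proj(c,o["position"]))
print("wing top",proj(q,(.5635,.125,.068)))
a=cv2.resize(p["color"][150:290,260:400,::-1],(390,390),interpolation=cv2.INTER_CUBIC); b=cv2.resize(q["color"][120:440,160:480,::-1],(390,390))
cv2.imwrite("pics/m2.png",np.hstack([a,b]))
E
```

```text
7.2 [0.56350427 0.12496987 0.03802873] 0.0006924999967771222 0.0 [ 1.53756326e-02  6.03996280e-01  1.52665564e+00 -3.70224344e-05
  1.01098008e+00 -1.52213487e+00]
scene tcp px (np.float64(326.71708733784885), np.float64(218.5882699246507))
wrist tcp px (np.float64(322.34833016205613), np.float64(284.2697146172122))
top tcp px (np.float64(309.9942208176146), np.float64(272.99975104529517))
wing top (np.float64(322.38638207720805), np.float64(313.37240616178354))
```

View pics/m2.png

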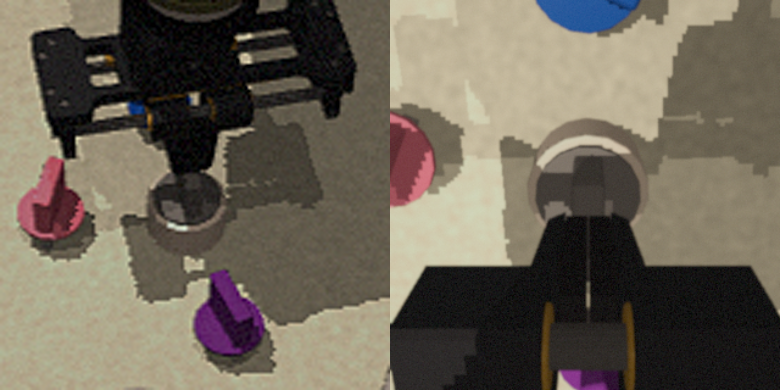

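In the left half (scene) the fingertip ends at about row 172 of the crop, which is scene (328,212). The TCP should project to (327,219). The fingers may stand higher than reported, so I'll measure them by depth.

```bash
python3 - <<'E'
from h import *
o=get_obs();print(o["time_s"],o["position"])
p=camera("scene");q=camera("wrist");t=camera("top")
for n,c,cols,rows in(("scene",p,(326,328,330),range(196,232,3)),("wrist",q,(318,322,326),range(230,330,8))):
    for x in cols:
        print(n,x,[(y,*np.round(dep(c,(x,y))*1000).astype(int).tolist(),*c["color"][y,x].tolist()) for y in rows])
E
```

```text
7.35 [0.56350152 0.12498311 0.03800545]
scene 326 [(196, 596, 113, 148, 6, 5, 5), (199, 573, 120, 109, 4, 1, 10), (202, 570, 121, 97, 8, 3, 6), (205, 571, 121, 89, 19, 21, 15), (208, 571, 121, 81, 11, 17, 0), (211, 569, 121, 69, 19, 18, 16), (214, 575, 120, 68, 35, 30, 31), (217, 584, 118, 72, 38, 35, 36), (220, 581, 119, 59, 28, 25, 20), (223, 581, 119, 49, 39, 32, 30), (226, 581, 119, 40, 46, 43, 38), (229, 586, 118, 37, 68, 62, 58)]
scene 328 [(196, 573, 123, 117, 15, 5, 7), (199, 564, 126, 96, 0, 0, 0), (202, 567, 125, 92, 0, 11, 8), (205, 573, 124, 91, 11, 20, 11), (208, 570, 125, 79, 0, 2, 6), (211, 569, 125, 67, 20, 10, 10), (214, 576, 123, 69, 57, 48, 43), (217, 584, 121, 71, 62, 55, 52), (220, 585, 121, 62, 46, 42, 39), (223, 582, 122, 50, 40, 36, 32), (226, 584, 122, 42, 39, 36, 34), (229, 585, 122, 35, 48, 41, 43)]
scene 330 [(196, 573, 127, 116, 22, 19, 21), (199, 573, 127, 107, 17, 14, 19), (202, 573, 127, 99, 7, 9, 4), (205, 572, 128, 89, 7, 8, 10), (208, 574, 127, 83, 7, 4, 0), (211, 570, 129, 68, 31, 23, 31), (214, 578, 127, 70, 59, 52, 52), (217, 585, 125, 71, 57, 51
[... 772 characters left out ...]
, 545, 125, 64, 50, 44, 37), (278, 546, 125, 69, 66, 61, 55), (286, 551, 125, 67, 67, 62, 54), (294, 554, 125, 68, 68, 59, 54), (302, 554, 125, 76, 35, 33, 30), (310, 558, 125, 76, 30, 36, 29), (318, 561, 125, 77, 44, 34, 33), (326, 564, 125, 77, 34, 26, 30)]
wrist 326 [(230, 538, 128, 28, 130, 117, 97), (238, 542, 128, 29, 182, 169, 147), (246, 544, 127, 34, 111, 99, 90), (254, 544, 127, 45, 54, 52, 45), (262, 544, 127, 55, 54, 49, 42), (270, 544, 127, 66, 56, 50, 44), (278, 547, 127, 68, 68, 60, 53), (286, 550, 127, 68, 68, 63, 58), (294, 554, 127, 68, 70, 66, 59), (302, 555, 127, 73, 4, 15, 9), (310, 554, 127, 82, 28, 16, 20), (318, 554, 127, 88, 2, 6, 9), (326, 554, 127, 94, 19, 22, 17)]
```

play_rows([
  {"x": 0,"y": 0,"z": 2.5,"twist": 0,"gripper": 1},
  {"x": 0,"y": 0,"z": 3.5,"twist": 0,"gripper": 0.4},
  {"x": 0,"y": 0,"z": 0,"twist": 0,"gripper": 0.4},
  {"x": 0,"y": 0,"z": 0,"twist": 0,"gripper": 0.4},
  {"x": 0,"y": 0,"z": 0,"twist": 0,"gripper": 0.4},
])

```text
time_s: 8.0
position: [0.5629, 0.125, 0.0969]
orientation: [-3.141, -0.002, 3.108]
ft_force: [0.1, 0.1, 0.3]
width: 0.0304
grasp_force: 0.0
```

```bash
cat > fing.py <<'E'
from h import *
o=get_obs();P=o["position"];print(o["time_s"],P,o["width"])
for n in("scene","wrist"):
    c=camera(n); pts=[];col=[]
    for y in range(0,480):
        for x in range(0,640,2):
            if c["depth"][y,x]>0 and c["color"][y,x].max()<50:
                X=dep(c,(x,y))
                if abs(X[0]-P[0])<.02 and abs(X[1]-P[1])<.07 and P[2]-.03<X[2]<P[2]+.1 and X[2]>.075: pts.append(X)
    pts=np.array(pts); print(n,len(pts))
    for s in(-1,1):
        k=pts[(pts[:,1]-P[1])*s>0.004]
        if len(k): print(s,"tip z pcts",np.percentile(k[:,2],[0,1,2,5,10]),"tip xy",k[k[:,2]<np.percentile(k[:,2],8)].mean(0))
E
python3 fing.py
```

```text
8.0 [0.56286316 0.1249544  0.09686575] 0.03040092948452996
scene 169
-1 tip z pcts [0.13217965 0.13244128 0.13259046 0.1337659  0.13600959] tip xy [0.57095855 0.1053304  0.13331396]
1 tip z pcts [0.13073281 0.13158365 0.13284204 0.13517372 0.13721554] tip xy [0.57193223 0.14499913 0.13394177]
wrist 4644
-1 tip z pcts [0.12867093 0.13183084 0.13381263 0.13743012 0.1415405 ] tip xy [0.5529335  0.1026207  0.13580323]
1 tip z pcts [0.12900646 0.1314698  0.13294849 0.13622491 0.14084469] tip xy [0.55546415 0.14726306 0.13492449]
```

The real fingertips stand at z≈0.131 while the reported TCP is 0.097, so they end about 34 mm short of the reported TCP. The xy position agrees. I'll apply a 34 mm offset from here on and descend to a reported z of about 0.007.

play_rows([
  {"x": 0.05,"y": 0,"z": -3,"twist": 0,"gripper": 0.4},
  {"x": 0,"y": 0,"z": -3,"twist": 0,"gripper": 0.4},
  {"x": 0,"y": 0,"z": -1.5,"twist": 0,"gripper": 0.4},
  {"x": 0,"y": 0,"z": 0,"twist": 0,"gripper": 0.4},
  {"x": 0,"y": 0,"z": 0,"twist": 0,"gripper": 0.4},
])

```text
time_s: 8.6
position: [0.5641, 0.1249, 0.0231]
orientation: [-3.142, -0.0, 3.108]
ft_force: [-0.8, -0.0, 0.3]
width: 0.0528
grasp_force: 0.0
```

play_rows([
  {"x": 0,"y": 0,"z": -0.8,"twist": 0,"gripper": 0.4},
  {"x": 0,"y": 0,"z": -0.5,"twist": 0,"gripper": 0.4},
  {"x": 0,"y": 0,"z": 0,"twist": 0,"gripper": 0.4},
  {"x": 0,"y": 0,"z": 0,"twist": 0,"gripper": 0.4},
])

```text
time_s: 9.0
position: [0.5641, 0.125, 0.0102]
orientation: [3.142, 0.0, 3.108]
ft_force: [1.1, -0.3, -0.4]
width: 0.0531
grasp_force: 0.0
```

play_rows([
  {"x": 0,"y": 0,"z": -0.3,"twist": 0,"gripper": 0.4},
  {"x": 0,"y": 0,"z": 0,"twist": 0,"gripper": 1},
  {"x": 0,"y": 0,"z": 0,"twist": 0,"gripper": 1},
  {"x": 0,"y": 0,"z": 0,"twist": 0,"gripper": 1},
  {"x": 0,"y": 0,"z": 0,"twist": 0,"gripper": 1},
], newtons=45)

```text
time_s: 9.5
position: [0.5641, 0.125, 0.0071]
orientation: [-3.142, 0.0, 3.108]
ft_force: [-0.8, 0.9, 0.0]
width: 0.023
grasp_force: 0.0
```

play_rows([
  {"x": 0,"y": 0,"z": 0,"twist": 0,"gripper": 1},
  {"x": 0,"y": 0,"z": 0,"twist": 0,"gripper": 1},
  {"x": 0,"y": 0,"z": 0,"twist": 0,"gripper": 1},
  {"x": 0,"y": 0,"z": 0,"twist": 0,"gripper": 1},
])

```text
time_s: 9.9
position: [0.564, 0.125, 0.0071]
orientation: [-3.142, 0.0, 3.108]
ft_force: [-0.5, -0.1, 0.8]
width: 0.0113
grasp_force: 45.0
```

Gripped at 45 N with an 11.3 mm opening. I'll lift straight up, then carry.

play_rows([
  {"x": 0,"y": 0,"z": 1,"twist": 0,"gripper": 1},
  {"x": 0,"y": 0,"z": 3,"twist": 0,"gripper": 1},
  {"x": 0,"y": 0,"z": 4,"twist": 0,"gripper": 1},
  {"x": 0,"y": 0,"z": 3,"twist": 0,"gripper": 1},
  {"x": 0,"y": 0,"z": 0,"twist": 0,"gripper": 1},
])

```text
time_s: 10.4
position: [0.566, 0.1251, 0.1219]
orientation: [3.141, 0.008, 3.108]
ft_force: [0.1, -0.1, -0.5]
width: 0.0118
grasp_force: 45.0
```

play_rows([
  {"x": 0.4,"y": -4,"z": 0,"twist": 0.03,"gripper": 1},
  {"x": 0.4,"y": -4,"z": 0,"twist": 0.03,"gripper": 1},
  {"x": 0.4,"y": -4,"z": 0,"twist": 0.03,"gripper": 1},
  {"x": 0.4,"y": -4,"z": 0,"twist": 0.03,"gripper": 1},
  {"x": 0.4,"y": -4,"z": 0,"twist": 0.03,"gripper": 1},
])

```text
time_s: 10.9
position: [0.5835, -0.0765, 0.1164]
orientation: [3.141, -0.001, -3.024]
ft_force: [-0.3, -0.7, -1.0]
width: 0.012
grasp_force: 45.0
```

play_rows([
  {"x": 0.4,"y": -4,"z": 0,"twist": 0.03,"gripper": 1},
  {"x": 0.4,"y": -4,"z": 0,"twist": 0.03,"gripper": 1},
  {"x": 0.4,"y": -4,"z": 0,"twist": 0.033,"gripper": 1},
  {"x": 0,"y": 0,"z": 0,"twist": 0,"gripper": 1},
  {"x": 0,"y": 0,"z": 0,"twist": 0,"gripper": 1},
])

```text
time_s: 11.4
position: [0.5955, -0.1953, 0.1161]
orientation: [3.14, -0.001, -2.933]
ft_force: [-0.2, -0.2, -0.7]
width: 0.0118
grasp_force: 45.0
```

```bash
python3 - <<'E'
from h import *
o=get_obs();print(o["time_s"],o["position"],o["orientation"],o["width"],o["grasp_force"])
p=camera("wrist");t=camera("top");s=camera("scene")
save(p,"w3.png")
for n,c in(("wrist",p),("top",t),("scene",s)):
    for r in place_of(c,"plate_mid")[:1]: print(n,r["p"],r["location"],atz(c,r["location"],.07))
H=np.array([.537,-.218])
def grid(c,name):
    v,u=np.mgrid[0:480,0:640]; D=c["depth"]; K=c["intrinsics"]
    cam=np.stack([(u-K[0,2])/K[0,0],-(v-K[1,2])/K[1,1],-np.ones_like(u,float)],-1)
    W=cam@rot(c).T; s_=(.07-c["eye"][2])/W[...,2]; XY=c["eye"][:2]+W[...,:2]*s_[...,None]
    g=c["color"].astype(int).sum(2); near=(np.hypot(XY[...,0]-.54,XY[...,1]+.23)<.035)
    m=near&(D>0); lum=g[m]; th=np.median(lum)*.45
    k=(m&(g<th)).astype(np.uint8)
    nn,lab,st,ce=cv2.connectedComponentsWithStats(k)
    for i in range(1,nn):
        if st[i,4]>25:
            q=XY[lab==i]; print(name,"dark",st[i,4],q.mean(0),cv2.minAreaRect((q*1000).astype(np.float32)))
for n,c in(("wrist",p),("top",t),("scene",s)): grid(c,n)
E
```

```text
11.4 [ 0.59547545 -0.19532613  0.11614221] [ 3.14030315e+00 -1.16821947e-03 -2.93344874e+00] 0.011764521743227214 44.999821186065674
wrist 0.94 [306.1, 152.5] [ 0.53686982 -0.21721393  0.07      ]
scene 0.69 [136.6, 230.6] [ 0.53623898 -0.21525485  0.07      ]
wrist dark 1027 [ 0.53802743 -0.22769919] ((538.6272583007812, -227.60977172851562), (33.820159912109375, 9.963455200195312), 12.082037925720215)
top dark 117 [ 0.55649302 -0.20715559] ((556.9694213867188, -206.48309326171875), (11.163866996765137, 46.46337890625), 55.00528335571289)
scene dark 348 [ 0.53015757 -0.21911983] ((529.7559814453125, -218.31930541992188), (63.784236907958984, 39.176368713378906), 31.730358123779297)
```

View pics/w3.png

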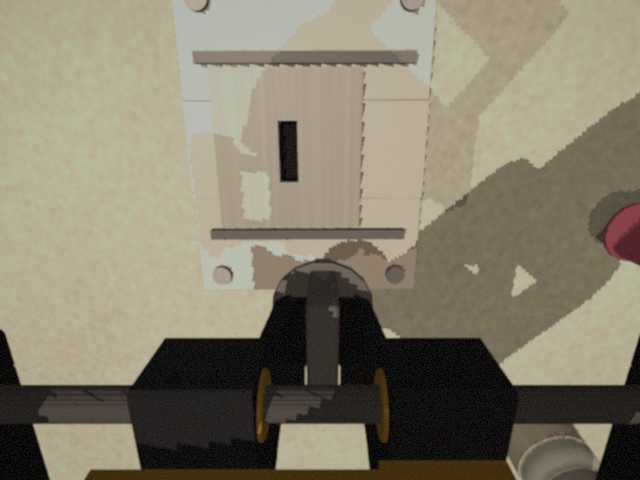

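The wrist view shows the plate with the slot at (288,151), dark and clear. It is centred at (0.5386, -0.2276), angle 12.1°, and measures 34x10 mm, which fits. The plate is shifted about −10 mm, within ±12. The key is upright in the hand. I'll move above the slot.

play_rows([
  {"x": -2.85,"y": -1.6,"z": 0,"twist": 0.0026,"gripper": 1},
  {"x": -2.85,"y": -1.63,"z": -2,"twist": 0,"gripper": 1},
  {"x": 0,"y": 0,"z": -1.5,"twist": 0,"gripper": 1},
  {"x": 0,"y": 0,"z": 0,"twist": 0,"gripper": 1},
  {"x": 0,"y": 0,"z": 0,"twist": 0,"gripper": 1},
])

```text
time_s: 12.2
position: [0.5396, -0.227, 0.0826]
orientation: [-3.141, 0.001, -2.929]
ft_force: [0.5, -0.4, 0.2]
width: 0.0116
grasp_force: 45.0
```

play_rows([
  {"x": 0,"y": 0,"z": 0,"twist": 0,"gripper": 1},
  {"x": 0,"y": 0,"z": 0,"twist": 0,"gripper": 1},
])

```text
time_s: 12.4
position: [0.5397, -0.2271, 0.0828]
orientation: [-3.141, 0.001, -2.929]
ft_force: [-0.4, -1.0, -1.3]
width: 0.0115
grasp_force: 45.0
```

play_rows([
  {"x": -0.11,"y": -0.05,"z": -0.7,"twist": -0.001,"gripper": 1},
  {"x": 0,"y": 0,"z": -0.5,"twist": 0,"gripper": 1},
  {"x": 0,"y": 0,"z": 0,"twist": 0,"gripper": 1},
  {"x": 0,"y": 0,"z": 0,"twist": 0,"gripper": 1},
  {"x": 0,"y": 0,"z": 0,"twist": 0,"gripper": 1},
])

```text
time_s: 12.9
position: [0.538, -0.2279, 0.0702]
orientation: [-3.141, 0.0, -2.93]
ft_force: [-0.1, -0.1, 0.1]
width: 0.0116
grasp_force: 45.0
```

play_rows([
  {"x": 0,"y": 0,"z": -0.2,"twist": 0,"gripper": 1},
  {"x": 0,"y": 0,"z": -0.2,"twist": 0,"gripper": 1},
  {"x": 0,"y": 0,"z": 0,"twist": 0,"gripper": 1},
])

```text
time_s: 13.2
position: [0.5377, -0.2277, 0.0657]
orientation: [3.141, -0.0, -2.93]
ft_force: [-0.7, 0.3, -1.1]
width: 0.0115
grasp_force: 45.0
```

play_rows([
  {"x": 0.09,"y": 0,"z": 0,"twist": 0,"gripper": 1},
  {"x": 0,"y": 0,"z": -0.15,"twist": 0,"gripper": 1},
  {"x": 0,"y": 0,"z": 0,"twist": 0,"gripper": 1},
  {"x": 0,"y": 0,"z": 0,"twist": 0,"gripper": 1},
])

```text
time_s: 13.6
position: [0.5388, -0.2278, 0.0645]
orientation: [3.142, -0.0, -2.93]
ft_force: [0.3, 0.4, -0.3]
width: 0.0119
grasp_force: 45.0
```

play_rows([
  {"x": 0,"y": 0,"z": -0.15,"twist": 0,"gripper": 1},
  {"x": 0,"y": 0,"z": 0,"twist": 0,"gripper": 1},
  {"x": 0,"y": 0,"z": 0,"twist": 0,"gripper": 1},
])

```text
time_s: 13.9
position: [0.5388, -0.2278, 0.063]
orientation: [3.142, -0.0, -2.93]
ft_force: [-0.5, 0.0, -1.3]
width: 0.0116
grasp_force: 45.0
```

No contact with the foot about 4 mm under the plate top, so it is in the slot. I'll continue down.

play_rows([
  {"x": 0,"y": 0,"z": -0.2,"twist": 0,"gripper": 1},
  {"x": 0,"y": 0,"z": -0.1,"twist": 0,"gripper": 1},
  {"x": 0,"y": 0,"z": 0,"twist": 0,"gripper": 1},
])

```text
time_s: 14.2
position: [0.5387, -0.2278, 0.0598]
orientation: [3.141, -0.0, -2.93]
ft_force: [0.3, 0.1, -0.2]
width: 0.0116
grasp_force: 45.0
```

play_rows([
  {"x": 0,"y": 0,"z": -0.2,"twist": 0,"gripper": 1},
  {"x": 0,"y": 0,"z": -0.1,"twist": 0,"gripper": 1},
  {"x": 0,"y": 0,"z": 0,"twist": 0,"gripper": 1},
])

```text
time_s: 14.5
position: [0.539, -0.2279, 0.0573]
orientation: [-3.141, 0.0, -2.93]
ft_force: [-0.5, 1.1, 3.2]
width: 0.0115
grasp_force: 45.0
```

The pusher is felt at TCP z≈0.0575, as predicted. I'll go to turning level, TCP ≈0.0483.

play_rows([
  {"x": 0,"y": 0,"z": -0.2,"twist": 0,"gripper": 1},
  {"x": 0,"y": 0,"z": -0.2,"twist": 0,"gripper": 1},
  {"x": 0,"y": 0,"z": 0,"twist": 0,"gripper": 1},
])

```text
time_s: 14.8
position: [0.539, -0.2279, 0.0531]
orientation: [-3.141, 0.0, -2.93]
ft_force: [-0.9, 0.8, 4.4]
width: 0.0116
grasp_force: 45.0
```

play_rows([
  {"x": 0,"y": 0,"z": -0.2,"twist": 0,"gripper": 1},
  {"x": 0,"y": 0,"z": -0.2,"twist": 0,"gripper": 1},
  {"x": 0,"y": 0,"z": 0,"twist": 0,"gripper": 1},
  {"x": 0,"y": 0,"z": 0,"twist": 0,"gripper": 1},
])

```text
time_s: 15.2
position: [0.539, -0.2279, 0.0494]
orientation: [-3.141, 0.0, -2.93]
ft_force: [-0.5, 0.9, 6.4]
width: 0.0118
grasp_force: 45.0
```

play_rows([
  {"x": 0,"y": 0,"z": -0.12,"twist": 0,"gripper": 1},
  {"x": 0,"y": 0,"z": 0,"twist": 0,"gripper": 1},
  {"x": 0,"y": 0,"z": 0,"twist": 0,"gripper": 1},
])

```text
time_s: 15.5
position: [0.539, -0.2279, 0.0483]
orientation: [-3.141, 0.0, -2.93]
ft_force: [-1.6, 0.3, 8.2]
width: 0.0118
grasp_force: 45.0
```

```bash
python3 - <<'E'
from h import *
o=get_obs();P=o["position"];print(P)
f=[]
c=camera("wrist")
for _ in range(4): camera("wrist"); f.append(get_obs()["ft_force"])
print(np.mean(f,0))
c=camera("wrist")
pts=np.array([dep(c,(x,y)) for y in range(150,420) for x in range(240,400)])
d=np.hypot(pts[:,0]-P[0],pts[:,1]-P[1])
k=pts[(d<.04)&(pts[:,2]>.06)&(pts[:,2]<.13)]
h=np.histogram(k[:,2],bins=np.arange(.06,.13,.002)); print(list(zip(np.round(h[1],3),h[0])))
E
```

```text
[ 0.53900776 -0.2279272   0.04829944]
[-1.4899311   0.88829835  7.33558588]
[(np.float64(0.06), np.int64(0)), (np.float64(0.062), np.int64(0)), (np.float64(0.064), np.int64(0)), (np.float64(0.066), np.int64(3)), (np.float64(0.068), np.int64(4124)), (np.float64(0.07), np.int64(5215)), (np.float64(0.072), np.int64(149)), (np.float64(0.074), np.int64(1663)), (np.float64(0.076), np.int64(219)), (np.float64(0.078), np.int64(41)), (np.float64(0.08), np.int64(104)), (np.float64(0.082), np.int64(156)), (np.float64(0.084), np.int64(171)), (np.float64(0.086), np.int64(220)), (np.float64(0.088), np.int64(207)), (np.float64(0.09), np.int64(223)), (np.float64(0.092), np.int64(237)), (np.float64(0.094), np.int64(235)), (np.float64(0.096), np.int64(276)), (np.float64(0.098), np.int64(279)), (np.float64(0.1), np.int64(325)), (np.float64(0.102), np.int64(386)), (np.float64(0.104), np.int64(397)), (np.float64(0.106), np.int64(517)), (np.float64(0.108), np.int64(2520)), (np.float64(0.11), np.int64(448)), (np.float64(0.112), np.int64(251)), (np.float64(0.114), np.int64(251)), (np.float64(0.116), np.int64(235)), (np.float64(0.118), np.int64(253)), (np.float64(0.12), np.int64(273)), (np.float64(0.122), np.int64(285)), (np.float64(0.124), np.int64(942)), (np.float64(0.126), np.int64(478))]
```

The key's wing top is at 0.109 and its collar top at 0.075, so the foot is at about 0.051, at turning level, with a push of about 7.5 N. I'll turn clockwise.

play_rows([
  {"x": 0,"y": 0,"z": 0,"twist": -0.08,"gripper": 1},
  {"x": 0,"y": 0,"z": 0,"twist": -0.1,"gripper": 1},
  {"x": 0,"y": 0,"z": 0,"twist": -0.1,"gripper": 1},
  {"x": 0,"y": 0,"z": 0,"twist": -0.1,"gripper": 1},
  {"x": 0,"y": 0,"z": 0,"twist": 0,"gripper": 1},
])

```text
time_s: 16.3
position: [0.5393, -0.2283, 0.0485]
orientation: [-3.141, 0.002, 2.97]
ft_force: [-0.3, 0.4, 7.9]
width: 0.0118
grasp_force: 45.0
```

```bash
python3 -c "
from h import *
o=get_obs();print(o['time_s'],o['position'],o['orientation'],o['ft_force'],o['wrist_torque'],o['joints'])"
```

```text
16.3 [ 0.53934298 -0.22825353  0.04853403] [-3.14076703e+00  1.72356618e-03  2.97000148e+00] [-0.30121657  0.35575333  7.86245886] [ 0.0062442   0.06334076 -0.03786236] [-6.00244124e-01  6.04448746e-01  1.49303286e+00 -3.99873594e-05
  1.04220025e+00 -1.99942843e+00]
```

play_rows([
  {"x": -0.03,"y": 0.03,"z": 0,"twist": -0.1,"gripper": 1},
  {"x": 0,"y": 0,"z": 0,"twist": -0.1,"gripper": 1},
  {"x": 0,"y": 0,"z": 0,"twist": -0.1,"gripper": 1},
  {"x": 0,"y": 0,"z": 0,"twist": -0.1,"gripper": 1},
  {"x": 0,"y": 0,"z": 0,"twist": -0.1,"gripper": 1},
])

```text
time_s: 16.8
position: [0.5391, -0.2279, 0.0485]
orientation: [3.141, 0.002, 2.469]
ft_force: [-0.8, -0.4, 6.9]
width: 0.0119
grasp_force: 45.0
```

play_rows([
  {"x": 0,"y": 0,"z": 0,"twist": -0.1,"gripper": 1},
  {"x": 0,"y": 0,"z": 0,"twist": -0.1,"gripper": 1},
  {"x": 0,"y": 0,"z": 0,"twist": -0.1,"gripper": 1},
  {"x": 0,"y": 0,"z": 0,"twist": 0,"gripper": 1},
  {"x": 0,"y": 0,"z": 0,"twist": 0,"gripper": 1},
])

```text
time_s: 17.3
position: [0.5391, -0.2279, 0.0485]
orientation: [3.141, 0.002, 2.173]
ft_force: [-0.3, -0.4, 7.1]
width: 0.0116
grasp_force: 45.0
```

Remaining: 2.173 − 1.782 = 0.391.

play_rows([
  {"x": 0,"y": 0,"z": 0,"twist": -0.1,"gripper": 1},
  {"x": 0,"y": 0,"z": 0,"twist": -0.1,"gripper": 1},
  {"x": 0,"y": 0,"z": 0,"twist": -0.1,"gripper": 1},
  {"x": 0,"y": 0,"z": 0,"twist": 0,"gripper": 1},
  {"x": 0,"y": 0,"z": 0,"twist": 0,"gripper": 1},
])

```text
time_s: 17.8
position: [0.5391, -0.2279, 0.0485]
orientation: [3.14, 0.001, 1.873]
ft_force: [0.2, 0.4, 7.1]
width: 0.0113
grasp_force: 45.0
```

play_rows([
  {"x": 0,"y": 0,"z": 0,"twist": -0.05,"gripper": 1},
  {"x": 0,"y": 0,"z": 0,"twist": -0.04,"gripper": 1},
  {"x": 0,"y": 0,"z": 0,"twist": 0,"gripper": 1},
  {"x": 0,"y": 0,"z": 0,"twist": 0,"gripper": 1},
])

```text
time_s: 18.2
position: [0.5391, -0.228, 0.0485]
orientation: [3.14, 0.001, 1.783]
ft_force: [0.9, -0.0, 7.4]
width: 0.0116
grasp_force: 45.0
```

```bash
python3 -c "
from h import *
o=get_obs();print(o['time_s'],o['position'],o['orientation'],o['ft_force'],o['wrist_torque'],o['width'])"
```

```text
18.2 [ 0.53907688 -0.22795391  0.04852718] [3.14025168e+00 1.45465186e-03 1.78281639e+00] [ 8.85654956e-01 -4.88795560e-03  7.40497452e+00] [-0.07861528  0.04712023  0.00774219] 0.011552454129260774
```

Turned to 102.1° (crosswise) with the push steady. Now I'll let it rise gently.

play_rows([
  {"x": 0,"y": 0,"z": 0.2,"twist": 0,"gripper": 1},
  {"x": 0,"y": 0,"z": 0.2,"twist": 0,"gripper": 1},
  {"x": 0,"y": 0,"z": 0.1,"twist": 0,"gripper": 1},
  {"x": 0,"y": 0,"z": 0,"twist": 0,"gripper": 1},
])

```text
time_s: 18.6
position: [0.539, -0.2279, 0.0534]
orientation: [3.14, 0.001, 1.783]
ft_force: [1.0, -0.3, 5.5]
width: 0.0118
grasp_force: 45.0
```

play_rows([
  {"x": 0,"y": 0,"z": 0.1,"twist": 0,"gripper": 1},
  {"x": 0,"y": 0,"z": 0.1,"twist": 0,"gripper": 1},
  {"x": 0,"y": 0,"z": 0,"twist": 0,"gripper": 1},
  {"x": 0,"y": 0,"z": 0,"twist": 0,"gripper": 1},
])

```text
time_s: 19.0
position: [0.5389, -0.2278, 0.055]
orientation: [3.141, 0.001, 1.783]
ft_force: [2.8, -2.0, 4.7]
width: 0.0117
grasp_force: 45.0
```

play_rows([
  {"x": 0,"y": 0,"z": 0.06,"twist": 0,"gripper": 1},
  {"x": 0,"y": 0,"z": 0,"twist": 0,"gripper": 1},
  {"x": 0,"y": 0,"z": 0,"twist": 0,"gripper": 1},
])

```text
time_s: 19.3
position: [0.5385, -0.2276, 0.0554]
orientation: [3.142, 0.0, 1.783]
ft_force: [2.9, -1.6, 4.2]
width: 0.0113
grasp_force: 45.0
```

play_rows([
  {"x": 0,"y": 0,"z": 0.06,"twist": 0,"gripper": 1},
  {"x": 0,"y": 0,"z": 0,"twist": 0,"gripper": 1},
  {"x": 0,"y": 0,"z": 0,"twist": 0,"gripper": 1},
])

```text
time_s: 19.6
position: [0.5385, -0.2275, 0.056]
orientation: [-3.141, -0.0, 1.783]
ft_force: [3.0, -1.9, 4.2]
width: 0.0118
grasp_force: 45.0
```

The foot is at lock level with the spring still pushing. I'll release.

play_rows([
  {"x": 0,"y": 0,"z": 0,"twist": 0,"gripper": 0.8},
  {"x": 0,"y": 0,"z": 0,"twist": 0,"gripper": 0.6},
  {"x": 0,"y": 0,"z": 0,"twist": 0,"gripper": 0.5},
  {"x": 0,"y": 0,"z": 0,"twist": 0,"gripper": 0.5},
  {"x": 0,"y": 0,"z": 0,"twist": 0,"gripper": 0.5},
])

```text
time_s: 20.1
position: [0.5384, -0.2274, 0.0559]
orientation: [-3.141, -0.0, 1.783]
ft_force: [-0.5, 0.4, 1.2]
width: 0.0438
grasp_force: 0.0
```

```bash
cat > chk.py <<'E'
from h import *
o=get_obs();print(o["time_s"],o["position"],o["width"],o["ft_force"])
c=camera("wrist");save(c,"w_%d.png"%int(o["time_s"]*10))
pts=np.array([dep(c,(x,y)) for y in range(0,480) for x in range(100,540)])
d=np.hypot(pts[:,0]-.539,pts[:,1]+.228)
k=pts[(d<.027)&(pts[:,2]>.105)&(pts[:,2]<.125)]
print("wing",len(k),np.median(k[:,2]),cv2.minAreaRect((k[:,:2]*1000).astype(np.float32)) if len(k) else "")
k=pts[(d<.024)&(pts[:,2]>.075)&(pts[:,2]<.09)]
print("collar",len(k),np.median(k[:,2]) if len(k) else "",cv2.minEnclosingCircle((k[:,:2]*1000).astype(np.float32)) if len(k) else "")
E
python3 chk.py
```

```text
20.1 [ 0.53836317 -0.22739998  0.05588522] 0.043781852660375674 [-0.45221946  0.40773783  1.16551373]
wing 4441 0.11669769168138218 ((537.982666015625, -224.22427368164062), (50.89454650878906, 34.53550338745117), 11.632072448730469)
collar 4940 0.08318521643907163 ((538.81201171875, -227.08558654785156), 23.578697204589844)
```

The collar top is at 0.083, which puts the foot at 0.059, i.e. lock level. I'll retreat upward and check.

play_rows([
  {"x": 0,"y": 0,"z": 2,"twist": 0,"gripper": 0.5},
  {"x": 0,"y": 0,"z": 4,"twist": 0,"gripper": 0.5},
  {"x": 0,"y": 0,"z": 4,"twist": 0,"gripper": 0.5},
  {"x": 2,"y": 0,"z": 2,"twist": 0,"gripper": 0.5},
  {"x": 0,"y": 0,"z": 0,"twist": 0,"gripper": 0.5},
])

```text
time_s: 20.65
position: [0.5605, -0.2281, 0.1789]
orientation: [3.137, 0.004, 1.784]
ft_force: [1.0, -0.8, -0.8]
width: 0.0441
grasp_force: 0.0
```

```bash
python3 chk.py; ls pics
```

```text
20.65 [ 0.56049023 -0.22805912  0.17887079] 0.044116257373356255 [ 1.03831033 -0.83347592 -0.83122185]
wing 1116 0.11699530643084603 ((538.4898071289062, -227.62945556640625), (12.064764022827148, 40.1192626953125), 12.13513469696045)
collar 1797 0.08324007798338934 ((538.517578125, -227.9215087890625), 22.997087478637695)
c1.png
m1.png
m2.png
s1.png
t1.png
w1.png
w2.png
w3.png
w_201.png
w_206.png
```

The key stands free with its wing at 102.1° (crosswise), wing top at 0.117 and collar 9 mm clear of the plate. It is locked, so I'll hand in.

```bash
python3 -c "
from bench import *
print(close_job())"
```

```text
the job is handed in; nothing more can be done
None
```

The T-key is locked crosswise in the keeper plate at lock level and released, and the job was handed in at about 21 s. Measured pushing force stayed below about 9 N, and two early grasps closed on nothing because the fingertips sit about 34 mm short of the reported TCP.

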